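# Level the trimming plate, peel a tray off the pile and present it

## Robot

A 6-joint arm with a two-finger parallel gripper is mounted at the origin on the work surface. World frame = base frame: x ahead of the robot, y to its left, z up, the work surface at z = 0. Lengths are in m, angles in degrees, forces in N, time in s.
With the tool pointing down it reaches from about 0.3 to 0.75 m from the base axis. Payload 8.5 kg.
Tool frame: the origin (TCP) lies on the centre line of the jaws, within the pads' length; the fingertips stand 14 mm ahead of it and the grasp point (between the pads) lies 5 mm behind it; z points along the fingers, y is the direction in which the jaws open and shut (so a half turn about z gives the same grasp; the last joint's range is limited). The gripper opens to 85 mm and grips with 20 to 120 N. Pads are 22 mm wide; open, the fingers measure 114 mm over their backs; the gripper's body (76 mm by 85 mm) begins 54 mm behind the grasp point. The pads swing forward as they close: fully open they stand 13 mm farther back than shut.
Start: joints at [-82.409, 21.807, 74.336, -0, 83.858, -12.336], TCP at [0.187, -0.517, 0.245] pointing down, gripper open.
Joint ranges: [-178.18, 178.18], [-50.72, 133.34], [12.68, 142.11], [-81.47, 261.47], [9.98, 163.14], [-165.26, 165.26]. Speed limits (degrees/s): [136.94, 136.94, 180, 180, 180, 180].

## Interface

Orientations are given as a 3x3 rotation matrix whose columns are the frame's x, y, z axes.
In Python, from rig import env, optics, order, finder gives the robot as it stands.
- The arm moves only by the tool play_rows, never from a script. Its argument "commands" is a list of rows, each an object of numbers: "grip": the closure, from -1 (fully open) to 1 (shut); "x", "y", "z": the shift along the tool's x, y, z in m; "rx", "ry", "rz": the turn, a rotation vector about the tool's x, y, z in rad. A call has 1 to 12 rows; each row shifts and turns the commanded pose from where the row before left it, along the tool's axes as they then stand; what a row does not reach is not made up. A row lasts 1/8 s, in which the tool goes at most 62.5 mm and 10.7 degrees, less where a joint would pass 70% of its speed; a pose out of reach is approached as far as the arm can. A call is refused whole if a number of a shift passes 0.0625 or a number of a turn 0.188, either way. A call with a gripper value outside its range is refused whole. The fingers move at their own pace and stop on an object; "squeeze" is the grip in N (left out, the last holds). Time passes only in rows, so rows that do not move let the fingers close. It gives the time, the measured TCP pose, the force and the opening at its end, in the units of the state.
- env.observe(): the state, without advancing time (a new reading comes with each control period).
- optics.get_image(name): name is "side" or "top" or "wrist"; returns a dict with "color" (480x640x3 uint8, blue, green, red), "range_z" (480x640 float32, m along the optical axis (not along the pixel's ray), 0 where there is no reading), "fov_y" (degrees; the focal length in pixels is half the picture's height over the tangent of half this angle, whatever the lens; pixels are square), "cx", "cy" (the principal point, pixels), "dist_coeffs" ([k1, k2, p1, p2, k3] as OpenCV has them; the pictures are not rectified), "cam_to_world" (4x4, takes a point from camera to world coordinates). Camera axes: x right, y down, z forward; pixel columns grow to the right and rows downward; lengths in m; the calibration is good to about 2 mm. A picture is of the moment at which its call begins.
- order.close_job(): hands the job in, once; it reports no verdict.
Trained networks look in the newest picture that a camera, given by its name, has taken for a name from the list of things; names that differ only in an ending like _2 or _b are one class to them, and where a whole thing is asked for, a point or a joint stands for the part that bears it (a point fixed in the world has none). Each returns a list of dicts, best first, with "conf" (0 to 1); they miss things now and then, are a little off and sometimes report something else, mostly with a low value. They report only what shows in the picture. A call takes as long as a camera call. They do not tell look-alikes from the thing itself.
- finder.boxes_of(camera, thing): "point" ([x, y, z] in m, in world coordinates, good to about 4 mm: the middle of the surface that is visible of it).
The state is a dict: "time_s": time; "q": joint angles; "qvel": joint speeds; "joint_efforts": joint torques, N m; "position": TCP position; "tool_rot": TCP orientation; "ft_force": force on the tool from outside, world axes, zero at the start; "wrist_torque": the same for the moment, N m; "grip_width": finger opening in m.
Only numpy, scipy, OpenCV 4.12 (cv2) and the standard library are available. Lean on these libraries where they do the work, as an engineer would, in place of code of your own. Each camera call takes 0.05 s, during which the arm holds its last target.

## Task

Get the next formed tray ready for trimming: first press the raised metal plate of the trimming fixture down until it lies level in its frame. Then peel the top tray off the clinging pile by its upright ear, raising the ear's end while the opposite end stays seated in the pile, and hold the tray level, centred over the plate and roughly 10 cm above it, touching nothing else. Finish while still holding it there and leave the things around undisturbed.

Things in the scene. Friction and masses are not known exactly. Their poses are not given: they have to be found in the camera images.
- top_tray: Tray to peel, top of a nested pile: shallow white plastic, 160 mm (its x) by 120 mm (y), about 70 g. Origin: centre of its floor's underside, z up. Flat rim 16 mm wide all round, underside 14 and top 16.5 mm above the origin; 45 degree walls slope down to the floor. It alone has a grip ear.
- ear (a point): Middle of the top edge of the grip ear, at (55, 52, 50.5) mm in the top tray's frame. The ear is an upright solid fin on the rim at the tray's (+x, +y) corner: 34 mm long along x, 10 mm thick along y, 34 mm high above the rim.
- ear_corner (a point): Outermost rim corner beside the ear, on the rim's top: at (80, 60, 16.5) mm in the top tray's frame.
- far_corner (a point): Rim corner diagonally opposite the ear, on the rim's top: at (-80, -60, 16.5) mm in the top tray's frame. The nest leaves room to turn the tray up by about 15 degrees about its -x rim.
- tray_centre (a point): Centre of the top tray at the height of the rim's top: (0, 0, 16.5) mm in its frame.
- pile: The other trays: five ear-less ones, nested, fixed to the table. Origin on the table under their centre, axes parallel to the top tray's, whose origin starts 40 mm above it. The top tray clings: at each short end its rim is caught under two small stiff white tongues (at y = +30 and -30 mm) that reach 5 mm over the rim; each gives with about 2.5 N, flips up and lets go after 10 mm of rise.
- fixture: Trimming fixture: plywood frame 180 mm along its x, 150 mm along its y, 26 mm high, fixed to the table. Origin at the centre of its underside. It surrounds an aluminium plate 120 mm (x) by 100 mm (y), 8 mm thick, centred in it.
- frame_centre (a point): Centre of the fixture at the height of the frame's top (26 mm above its origin); the level plate's top face centre lies here.
- plate_edge (a point): Middle of the plate's raised (+x) edge, on its top face; 60 mm in +x from the frame's centre and level with the frame's top when the plate is level.
- plate (a joint): Tilt of the aluminium plate in rad: 0 = level and flush with the frame, at a hard stop; positive = its +x edge stands up (0.1 rad is 12 mm), turning about its -x edge, 60 mm in -x from the frame's centre. A stiff fit: it stays where it is left and needs about 5 N pressed near the raised edge, 10 N at the middle.
- tape_roll: Bystander, leave alone: grey roll of tape lying flat, ring 80 mm across and 36 mm high.
- pliers: Bystander, leave alone: pliers with yellow grips lying flat, 135 mm long.
- marker: Bystander, leave alone: black marker pen, 14 mm thick and 144 mm long.
- offcut: Bystander, leave alone: wooden offcut, 90 x 50 x 22 mm.
- glue_can: Bystander, leave alone: upright steel can, 56 mm across, 110 mm high.
- brush: Bystander, leave alone: hand brush lying flat.
- dryer: Bystander, leave alone: black hair dryer lying on its side, about 190 mm long, 70 mm high.
- water_cup: Bystander, leave alone: white ceramic cup, 72 mm across, 85 mm high.
Things that resemble listed ones, but are neither listed nor needed, are in the scene too. What is shaped like the top_tray but blue is not meant. Of the things shaped like the fixture, the plywood one is meant.

How it is judged (in metres and radians):
On the way, in this order (a step that is already met when the one before it is completed fails the run):
1. the plate is pressed down level in its frame (value of joint plate below 0.03 rad), for 0.2 s.
2. peeling: the ear's corner is up at least 12 mm while the opposite corner is still seated in the pile (z of ear_corner in the frame of pile above 0.0685 m and z of far_corner in the frame of pile below 0.0625 m and x of far_corner in the frame of pile below -0.068 m and contact force between top_tray and the fingers above 0.5 N), for 0.1 s.
At the end, for the whole second after the job is handed in: The gripper holds the top tray at rest, tilted less than 0.2 rad, its centre within 35 mm of the plate's centre seen from above and its rim 60 to 150 mm above the fixture's top, resting on nothing; the plate is level (under 0.03 rad) (value of joint plate below 0.03 rad and horizontal distance between tray_centre and frame_centre below 0.035 m and z of tray_centre in the frame of frame_centre between 0.06 and 0.15 m and angle between top_tray's own z axis and vertical below 0.2 rad and linear speed of top_tray below 0.03 m/s and contact force between top_tray and the fingers above 1 N and contact force between top_tray and fixture below 0.05 N and contact force between top_tray and pile below 0.05 N); the arm keeps its last pose, push and grip.
It fails at once if a bystander is moved more than 30 mm (distance of any of tape_roll, pliers, marker, offcut, glue_can, brush, dryer, water_cup from where it was at the start of the episode above 0.03 m).
It also fails if it takes over 59 s, if anything falls off the work surface, if the arm or the gripper's body presses on something with over 40 N, if the wrist force passes 120 N, or if a joint passes its speed limit or range.

## Working session

There is one attempt and no reset: what is moved stays moved. The work goes in short steps, Python scripts to look and compute and a tool call to move; the robot and the scene stay as the last step left them, time stands still between calls to the robot, and variables do not carry over. Pictures are saved under pics/ and viewed, and the job is handed in when it is done.

Besides the shell and the picture viewer there is one more tool, called after "Emit:" as name([rows], argument=value, ...), one row to a line, values as JSON. play_rows: Moves the arm, as the interface text tells. Its arguments: {"type":"object","properties":{"commands":{"type":"array"},"squeeze":{"type":"number"}},"required":["commands"]}

```bash
ls; mkdir -p pics; python3 - <<'E'
from rig import env, optics, order, finder
import cv2
print(env.observe())
for n in ("top","side"):
    im=optics.get_image(n); cv2.imwrite(f"pics/{n}0.png",im["color"]); print(n,im["fov_y"],im["cx"],im["cy"],im["dist_coeffs"],im["cam_to_world"])
for t in ["top_tray","ear","fixture","plate","pile"]:
    print(t,finder.boxes_of("top",t))
E
```

```text
pics
{'time_s': 0.0, 'q': array([-8.24092927e+01,  2.18408653e+01,  7.43850605e+01, -1.95901179e-03,
        8.38575628e+01, -1.23367898e+01]), 'qvel': array([-0.04969316,  0.04832391, -0.00753311, -0.0361982 , -0.05514575,
       -0.05063655]), 'joint_efforts': array([ 1.88541198e-03, -4.48453474e+01, -2.31274670e+01, -7.48311459e-05,
        4.78573405e-03,  1.69902449e-06]), 'position': array([ 0.18740055, -0.5167971 ,  0.24471113]), 'tool_rot': array([[ 9.40123442e-01,  3.40834070e-01, -2.26180283e-04],
       [ 3.40834032e-01, -9.40122380e-01,  1.43989135e-03],
       [ 2.78126885e-04, -1.43076555e-03, -9.99998938e-01]]), 'ft_force': array([-0.28453666, -0.74456703,  0.2757633 ]), 'wrist_torque': array([ 0.03775449, -0.00865448,  0.01093079]), 'grip_width': 0.08548986942473794}
top 51.37104550875011 331.23208500503756 237.51403239430854 [-0.01120338  0.          0.          0.          0.        ] [[-0.01849722 -0.99651616  0.08132274  0.3796637 ]
 [-0.99978987  0.01915398  0.00730327  0.0028711 ]
 [-0.00883548 -0.08117056 -0.99666106  1.21398514]
 [ 0.          0.          0.          1.        ]]
side 44.2234355446379 326.6264707501199 244.27649216279357 [0.00701424 0.         0.         0.         0.        ] [[-8.93748305e-01 -3.39566375e-01  2.93101764e-01  7.86022865e-02]
 [-4.48568120e-01  6.77702967e-01 -5.82670860e-01  8.03710685e-01]
 [-7.80503168e-04 -6.52237201e-01 -7.58014528e-01  1.11127437e+00]
 [ 0.00000000e+00  0.00000000e+00  0.00000000e+00  1.00000000e+00]]
top_tray [{'point': [0.2603, 0.2964, 0.0143], 'conf': 0.85}, {'point': [0.4812, 0.215, 0.0543], 'conf': 0.69}]
ear [{'point': [0.4762, 0.2151, 0.053], 'conf': 0.89}, {'point': [0.2598, 0.2953, 0.0087], 'conf': 0.76}]
fixture [{'point': [0.5235, -0.2315, 0.0247], 'conf': 0.94}, {'point': [0.2569, -0.2428, 0.0231], 'conf': 0.72}]
plate [{'point': [0.4811, 0.2162, 0.0554], 'conf': 0.35}]
pile [{'point': [0.4546, 0.181, 0.0475], 'conf': 0.85}]
```

View pics/top0.png

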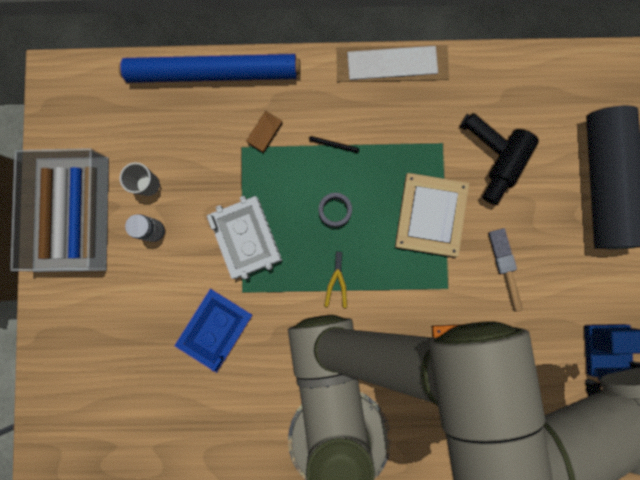

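View pics/side0.png

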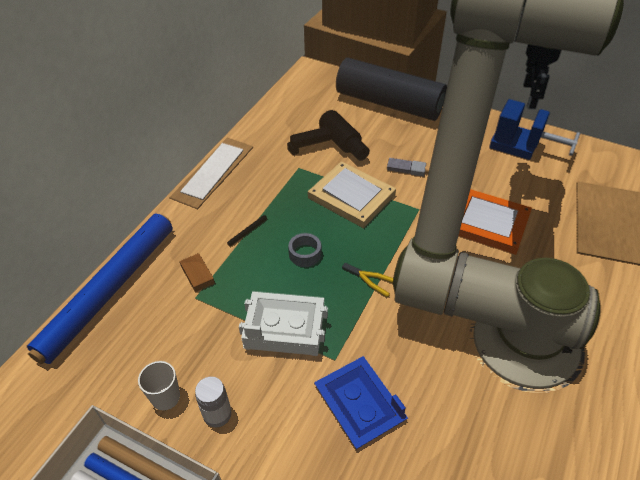

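Candidates are these. Trays: the white pile at top px (245,238) and the blue tray at (213,330), excluded by colour. Fixtures: plywood at (433,215) and orange at (445,330), excluded. There is also a white sheet on a board at (392,63), not a fixture. I choose the white pile and the plywood fixture. Next: close crops and depth.

```bash
cat > h.py <<'E'
import numpy as np, cv2
from rig import env, optics, order, finder
def K(im):
    f=240/np.tan(np.radians(im["fov_y"]/2)); return np.array([[f,0,im["cx"]],[0,f,im["cy"]],[0,0,1]])
def cloud(im):
    h,w=im["range_z"].shape
    u,v=np.meshgrid(np.arange(w),np.arange(h))
    p=cv2.undistortPoints(np.stack([u,v],-1).reshape(-1,1,2).astype(np.float64),K(im),np.array(im["dist_coeffs"])).reshape(h,w,2)
    z=im["range_z"]; P=np.stack([p[...,0]*z,p[...,1]*z,z],-1)
    M=im["cam_to_world"]; W=P@M[:3,:3].T+M[:3,3]; W[z==0]=np.nan
    return W
def proj(im,P):
    M=np.linalg.inv(im["cam_to_world"]); Pc=np.atleast_2d(P)@M[:3,:3].T+M[:3,3]
    return cv2.projectPoints(Pc,np.zeros(3),np.zeros(3),K(im),np.array(im["dist_coeffs"]))[0].reshape(-1,2)
E
python3 - <<'E'
from h import *
im=optics.get_image("top");W=cloud(im);np.save("Wtop.npy",W)
a=cv2.resize(im["color"][185:290,195:295],None,fx=4,fy=4,interpolation=2); cv2.imwrite("pics/c1.png",a)
b=cv2.resize(im["color"][165:265,385:480],None,fx=4,fy=4,interpolation=2); cv2.imwrite("pics/c2.png",b)
s=optics.get_image("side"); np.save("Wside.npy",cloud(s))
cv2.imwrite("pics/c3.png",cv2.resize(s["color"][280:365,230:340],None,fx=5,fy=5,interpolation=2))
cv2.imwrite("pics/c4.png",cv2.resize(s["color"][150:235,295:405],None,fx=5,fy=5,interpolation=2))
def rect(W,box,lo,hi):
    x0,x1,y0,y1=box
    m=(W[...,0]>x0)&(W[...,0]<x1)&(W[...,1]>y0)&(W[...,1]<y1)&(W[...,2]>lo)&(W[...,2]<hi)
    p=W[m]; r=cv2.minAreaRect(p[:,:2].astype(np.float32)*1000); return len(p),r,p[:,2].min(),np.median(p[:,2]),p[:,2].max()
for n,w in (("top",W),("side",cloud(s))):
    print(n,"fix",rect(w,(0.3,0.65,-0.36,-0.12),0.015,0.06))
    print(n,"pile",rect(w,(0.3,0.6,0.08,0.32),0.04,0.12)); print(n,"ear",rect(w,(0.3,0.6,0.08,0.32),0.07,0.12))
E
```

```text
top fix (4718, ((524.1236572265625, -253.60952758789062), (195.43968200683594, 181.0315704345703), 79.50206756591797), np.float64(0.015202389426709262), np.float64(0.02874602896080858), np.float64(0.05648485888998667))
top pile (3662, ((479.7159729003906, 215.81829833984375), (181.60763549804688, 120.89785766601562), 20.534278869628906), np.float64(0.04003327753981489), np.float64(0.05427040719298293), np.float64(0.09510301880817407))
top ear (96, ((512.5980834960938, 283.5941162109375), (33.34312057495117, 11.622550010681152), 23.132280349731445), np.float64(0.07059227387519806), np.float64(0.09007618088701186), np.float64(0.09510301880817407))
side fix (2976, ((521.7632446289062, -250.7706756591797), (199.99453735351562, 185.95875549316406), 79.29136657714844), np.float64(0.015043443695590852), np.float64(0.0258098981686935), np.float64(0.054842814268442286))
side pile (3740, ((477.7598876953125, 217.17416381835938), (182.18576049804688, 125.47994232177734), 20.311771392822266), np.float64(0.040000680411694134), np.float64(0.05219474041724548), np.float64(0.09453173427521788))
side ear (145, ((510.4787292480469, 285.27215576171875), (34.08809280395508, 14.757030487060547), 21.904895782470703), np.float64(0.07037302930540723), np.float64(0.08635556286840651), np.float64(0.09453173427521788))
```

```bash
cd pics; python3 -c "
import cv2,numpy as np
I=[cv2.resize(cv2.imread(f'c{i}.png'),(400,300)) for i in (1,2,3,4)]
cv2.imwrite('m1.png',np.vstack([np.hstack(I[:2]),np.hstack(I[2:])]))"
```

```text
(no output)
```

View pics/m1.png

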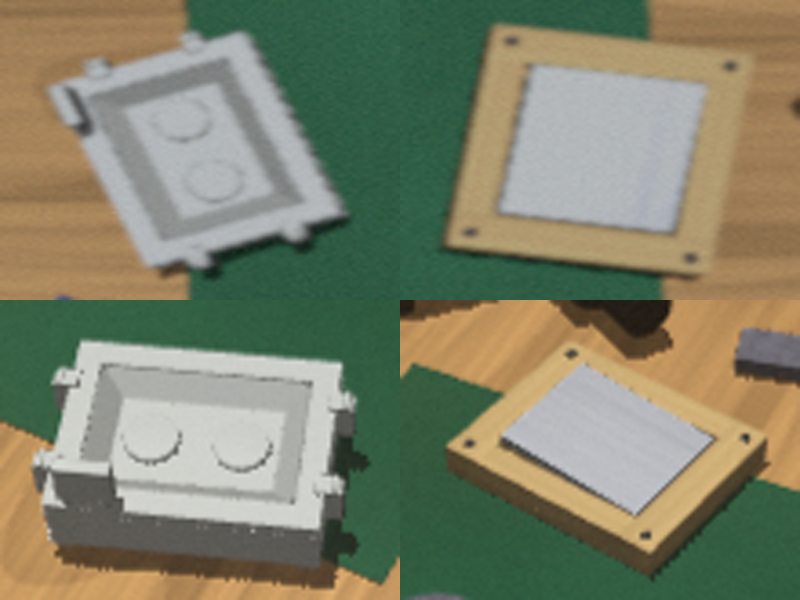

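The top-left crop shows the white tray, with its ear at the upper-left corner and the tongues on both short ends. The other crops show the plywood fixture with its plate raised on the left (+y) side. Now I'll fit the poses.

```bash
python3 - <<'E'
from h import *
for n in ("top","side"):
    im=optics.get_image(n);W=cloud(im);hsv=cv2.cvtColor(im["color"],cv2.COLOR_BGR2HSV)
    reg=(W[...,0]>0.4)&(W[...,0]<0.65)&(W[...,1]>-0.35)&(W[...,1]<-0.13)
    wood=reg&(W[...,2]>0.018)&(W[...,2]<0.035)&(hsv[...,0]>10)&(hsv[...,0]<30)&(hsv[...,1]>60)&(hsv[...,2]>120)
    pl=reg&(W[...,2]>0.018)&(W[...,2]<0.06)&(hsv[...,1]<50)&(hsv[...,2]>120)
    for nm,m in (("wood",wood),("plate",pl)):
        l,lab,st,_=cv2.connectedComponentsWithStats(m.astype(np.uint8)); k=1+np.argmax(st[1:,4]); p=W[lab==k]
        print(n,nm,len(p),cv2.minAreaRect(p[:,:2].astype(np.float32)*1000),np.median(p[:,2]))
        A=np.c_[p[:,:2],np.ones(len(p))]; c=np.linalg.lstsq(A,p[:,2],rcond=None)[0]; print(" grad",c[:2],np.hypot(*c[:2]),np.degrees(np.arctan2(c[1],c[0])))
        if nm=="plate":
            np.save(f"plate_{n}.npy",p)
    # pile upper rim
    reg=(W[...,0]>0.33)&(W[...,0]<0.6)&(W[...,1]>0.1)&(W[...,1]<0.33)
    ear=reg&(W[...,2]>.08); p=W[ear]; print("ear",len(p),cv2.minAreaRect(p[:,:2].astype(np.float32)*1000),np.median(p[:,2]))
    rim=reg&(W[...,2]>.053)&(W[...,2]<.060); p=W[rim]; print("rim",len(p),cv2.minAreaRect(p[:,:2].astype(np.float32)*1000),np.median(p[:,2]))
for t in ["tape_roll","pliers","marker","offcut","glue_can","brush","dryer","water_cup"]:
    print(t,[(d["point"],d["conf"]) for d in finder.boxes_of("top",t)[:2]])
E
```

```text
top wood 2441 ((527.752197265625, -232.25726318359375), (151.78221130371094, 180.36961364746094), 79.5959701538086) 0.02711820148781774
 grad [-0.00036908  0.00030064] 0.00047602959054277244 140.83419092066896
top plate 2151 ((529.0869140625, -233.17430114746094), (103.28144836425781, 122.93522644042969), 79.63481140136719) 0.03246500995816226
 grad [ 0.08857195 -0.01583221] 0.08997582163700739 -10.13456819931831
ear 79 ((512.738525390625, 283.8077392578125), (33.41696548461914, 11.22482681274414), 20.44013214111328) 0.09085244922439606
rim 1562 ((479.82989501953125, 215.90159606933594), (181.5898895263672, 120.767333984375), 20.49628257751465) 0.057072847401696825
side wood 1336 ((525.1117553710938, -230.7039794921875), (155.23031616210938, 185.45689392089844), 79.91063690185547) 0.02416691996346154
 grad [-0.00043034  0.00227808] 0.002318374577399065 100.6973049617805
side plate 1257 ((528.6753540039062, -232.54977416992188), (108.91673278808594, 126.78551483154297), 80.11515045166016) 0.029365796071082917
 grad [ 0.08655861 -0.00525776] 0.08671814551813078 -3.4760001358123596
ear 105 ((510.6875305175781, 285.20562744140625), (33.66945266723633, 13.921146392822266), 14.999923706054688) 0.0881050166976931
rim 1496 ((477.254150390625, 217.26034545898438), (181.18150329589844, 123.25145721435547), 20.539592742919922) 0.05561041176197312
tape_roll [([0.5441, -0.0028, 0.0378], 0.88)]
pliers [([0.371, -0.0052, 0.0121], 0.83), ([0.4762, 0.2141, 0.0503], 0.56)]
marker [([0.7037, -0.0072, 0.0094], 0.81)]
offcut [([0.7407, 0.1672, 0.0247], 0.77), ([0.4777, 0.2149, 0.0512], 0.59)]
glue_can [([0.5032, 0.429, 0.1055], 0.63)]
brush [([0.4129, -0.4067, 0.0178], 0.77), ([0.6308, 0.4687, 0.0532], 0.3)]
dryer [([0.6707, -0.3936, 0.0559], 0.62)]
water_cup [([0.6255, 0.4688, 0.0492], 0.81)]
```

Emit:
play_rows([
  {"grip": 1, "x": 0.0377, "y": -0.011},
  {"x": 0.0377, "y": -0.011},
  {"x": 0.0377, "y": -0.011},
  {"x": 0.0377, "y": -0.011},
  {"x": 0.0377, "y": -0.011},
  {"x": 0.0377, "y": -0.011},
  {"x": 0.0377, "y": -0.011},
  {"x": 0.0377, "y": -0.011},
  {"x": 0.0377, "y": -0.011},
  {"x": 0.0377, "y": -0.011},
  {"x": 0.0377, "y": -0.011},
  {"x": 0.0377, "y": -0.011},
], squeeze=60)

```text
invalid input at $.commands[0]: expected keys grip, x, y, z, rx, ry, rz
```

Emit:
play_rows([
  {"grip": 1, "x": 0.0377, "y": -0.011, "z": 0, "rx": 0, "ry": 0, "rz": 0},
  {"grip": 1, "x": 0.0377, "y": -0.011, "z": 0, "rx": 0, "ry": 0, "rz": 0},
  {"grip": 1, "x": 0.0377, "y": -0.011, "z": 0, "rx": 0, "ry": 0, "rz": 0},
  {"grip": 1, "x": 0.0377, "y": -0.011, "z": 0, "rx": 0, "ry": 0, "rz": 0},
  {"grip": 1, "x": 0.0377, "y": -0.011, "z": 0, "rx": 0, "ry": 0, "rz": 0},
  {"grip": 1, "x": 0.0377, "y": -0.011, "z": 0, "rx": 0, "ry": 0, "rz": 0},
  {"grip": 1, "x": 0.0377, "y": -0.011, "z": 0, "rx": 0, "ry": 0, "rz": 0},
  {"grip": 1, "x": 0.0377, "y": -0.011, "z": 0, "rx": 0, "ry": 0, "rz": 0},
  {"grip": 1, "x": 0.0377, "y": -0.011, "z": 0, "rx": 0, "ry": 0, "rz": 0},
  {"grip": 1, "x": 0.0377, "y": -0.011, "z": 0, "rx": 0, "ry": 0, "rz": 0},
  {"grip": 1, "x": 0.0377, "y": -0.011, "z": 0, "rx": 0, "ry": 0, "rz": 0},
  {"grip": 1, "x": 0.0377, "y": -0.011, "z": 0, "rx": 0, "ry": 0, "rz": 0},
], squeeze=60)

```text
time_s: 2.45
position: [0.5688, -0.2379, 0.2453]
tool_rot: [[0.94, 0.341, 0.0], [0.341, -0.94, -0.0], [0.0, 0.0, -1.0]]
ft_force: [0.5, -0.1, 0.9]
grip_width: 0.0
```

Emit:
play_rows([
  {"grip": 1, "x": 0, "y": 0, "z": 0.045, "rx": 0, "ry": 0, "rz": 0},
  {"grip": 1, "x": 0, "y": 0, "z": 0.045, "rx": 0, "ry": 0, "rz": 0},
  {"grip": 1, "x": 0, "y": 0, "z": 0.045, "rx": 0, "ry": 0, "rz": 0},
  {"grip": 1, "x": 0, "y": 0, "z": 0.045, "rx": 0, "ry": 0, "rz": 0},
  {"grip": 1, "x": 0, "y": 0, "z": 0.008, "rx": 0, "ry": 0, "rz": 0},
  {"grip": 1, "x": 0, "y": 0, "z": 0.006, "rx": 0, "ry": 0, "rz": 0},
  {"grip": 1, "x": 0, "y": 0, "z": 0.004, "rx": 0, "ry": 0, "rz": 0},
  {"grip": 1, "x": 0, "y": 0, "z": 0.003, "rx": 0, "ry": 0, "rz": 0},
  {"grip": 1, "x": 0, "y": 0, "z": 0.002, "rx": 0, "ry": 0, "rz": 0},
])

```text
time_s: 3.58
position: [0.5689, -0.2393, 0.0444]
tool_rot: [[0.94, 0.341, 0.004], [0.341, -0.94, -0.002], [0.003, 0.003, -1.0]]
ft_force: [0.6, 0.8, 6.2]
grip_width: 0.0
```

Emit:
play_rows([
  {"grip": 1, "x": 0, "y": 0, "z": 0.002, "rx": 0, "ry": 0, "rz": 0},
  {"grip": 1, "x": 0, "y": 0, "z": 0.002, "rx": 0, "ry": 0, "rz": 0},
  {"grip": 1, "x": 0, "y": 0, "z": 0.002, "rx": 0, "ry": 0, "rz": 0},
  {"grip": 1, "x": 0, "y": 0, "z": 0, "rx": 0, "ry": 0, "rz": 0},
])

```text
time_s: 4.08
position: [0.569, -0.2393, 0.0399]
tool_rot: [[0.94, 0.341, 0.005], [0.341, -0.94, -0.003], [0.003, 0.004, -1.0]]
ft_force: [-3.1, 2.1, 16.9]
grip_width: -0.0
```

Force rose to 17 N with the tip at z≈0.026, so it is at the stop. I'll press a bit more, hold, then retreat.

Emit:
play_rows([
  {"grip": 1, "x": 0, "y": 0, "z": 0.002, "rx": 0, "ry": 0, "rz": 0},
  {"grip": 1, "x": 0, "y": 0, "z": 0, "rx": 0, "ry": 0, "rz": 0},
  {"grip": 1, "x": 0, "y": 0, "z": 0, "rx": 0, "ry": 0, "rz": 0},
  {"grip": 1, "x": 0, "y": 0, "z": -0.02, "rx": 0, "ry": 0, "rz": 0},
  {"grip": 1, "x": 0, "y": 0, "z": -0.05, "rx": 0, "ry": 0, "rz": 0},
  {"grip": 1, "x": 0, "y": 0, "z": -0.06, "rx": 0, "ry": 0, "rz": 0},
  {"grip": -0.3, "x": -0.02, "y": -0.04, "z": -0.03, "rx": 0, "ry": 0, "rz": 0},
  {"grip": -0.3, "x": 0, "y": -0.04, "z": 0, "rx": 0, "ry": 0, "rz": 0},
  {"grip": -0.3, "x": 0, "y": -0.04, "z": 0, "rx": 0, "ry": 0, "rz": 0},
  {"grip": -0.3, "x": 0, "y": -0.04, "z": 0, "rx": 0, "ry": 0, "rz": 0},
  {"grip": -0.3, "x": 0, "y": -0.04, "z": 0, "rx": 0, "ry": 0, "rz": 0},
])

```text
time_s: 5.45
position: [0.4804, -0.0565, 0.1954]
tool_rot: [[0.94, 0.341, 0.002], [0.341, -0.94, -0.001], [0.002, 0.001, -1.0]]
ft_force: [-0.1, 0.1, -0.9]
grip_width: 0.0555
```

```bash
python3 - <<'E'
from h import *
print(env.observe()["position"],env.observe()["grip_width"])
for n in ("top","side"):
    im=optics.get_image(n);W=cloud(im);hsv=cv2.cvtColor(im["color"],cv2.COLOR_BGR2HSV)
    cv2.imwrite(f"pics/{n}1.png",im["color"])
    reg=(W[...,0]>0.4)&(W[...,0]<0.65)&(W[...,1]>-0.35)&(W[...,1]<-0.13)
    pl=reg&(W[...,2]>0.015)&(W[...,2]<0.06)&(hsv[...,1]<50)&(hsv[...,2]>100)
    l,lab,st,_=cv2.connectedComponentsWithStats(pl.astype(np.uint8)); k=1+np.argmax(st[1:,4]); p=W[lab==k]
    A=np.c_[p[:,:2],np.ones(len(p))]; c=np.linalg.lstsq(A,p[:,2],rcond=None)[0]; print(n,len(p),c[:2],cv2.minAreaRect(p[:,:2].astype(np.float32)*1000))
E
```

```text
[ 0.48040129 -0.05647573  0.1954215 ] 0.05553388217144894
top 1891 [-0.00185358  0.0043148 ] ((528.7800903320312, -233.41140747070312), (102.28227996826172, 123.8031005859375), 80.13766479492188)
side 829 [-0.00305671  0.01078305] ((515.4754028320312, -230.86492919921875), (110.96236419677734, 108.3832015991211), 84.43614959716797)
```

View pics/side1.png

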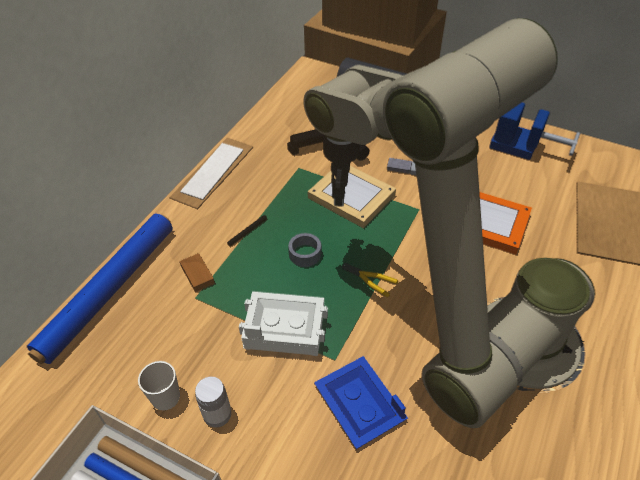

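Side picture: the plate at (352,190) lies flush, and the depth slope is about 0. Moving above the ear.

Emit:
play_rows([
  {"grip": -0.3, "x": 0.0182, "y": -0.0387, "z": 0, "rx": 0, "ry": 0, "rz": 0},
  {"grip": -0.3, "x": 0.0182, "y": -0.0387, "z": 0, "rx": 0, "ry": 0, "rz": 0},
  {"grip": -0.3, "x": 0.0182, "y": -0.0387, "z": 0, "rx": 0, "ry": 0, "rz": 0},
  {"grip": -0.3, "x": 0.0182, "y": -0.0387, "z": 0, "rx": 0, "ry": 0, "rz": 0},
  {"grip": -0.3, "x": 0.0182, "y": -0.0387, "z": 0, "rx": 0, "ry": 0, "rz": 0},
  {"grip": -0.3, "x": 0.0182, "y": -0.0387, "z": 0, "rx": 0, "ry": 0, "rz": 0},
  {"grip": -0.3, "x": 0.0182, "y": -0.0387, "z": 0, "rx": 0, "ry": 0, "rz": 0},
  {"grip": -0.3, "x": 0.0182, "y": -0.0387, "z": 0, "rx": 0, "ry": 0, "rz": 0},
  {"grip": -0.3, "x": 0, "y": 0, "z": 0, "rx": 0, "ry": 0, "rz": 0},
])

```text
time_s: 6.68
position: [0.5126, 0.2851, 0.1948]
tool_rot: [[0.939, 0.344, 0.002], [0.344, -0.939, 0.001], [0.002, -0.0, -1.0]]
ft_force: [-0.7, -1.0, 0.3]
grip_width: 0.0552
```

```bash
python3 - <<'E'
from h import *
o=env.observe();print(o["position"],o["ft_force"],o["q"])
im=optics.get_image("wrist");W=cloud(im);cv2.imwrite("pics/w1.png",im["color"])
reg=(W[...,0]>0.33)&(W[...,0]<0.6)&(W[...,1]>0.1)&(W[...,1]<0.33)
for lo,hi in ((.084,.097),(.053,.060)):
    m=reg&(W[...,2]>lo)&(W[...,2]<hi)
    l,lab,st,_=cv2.connectedComponentsWithStats(m.astype(np.uint8))
    if l<2: print("none");continue
    k=1+np.argmax(st[1:,4]); p=W[lab==k]
    print(len(p),cv2.minAreaRect(p[:,:2].astype(np.float32)*1000),np.median(p[:,2]),p[:,2].max())
E
```

```text
[0.51255738 0.28507831 0.19476472] [-0.73827552 -0.98670669  0.29111544] [1.75215462e+01 2.76506758e+01 7.32702829e+01 9.34053655e-03
 7.89817643e+01 8.74252218e+01]
934 ((514.6333618164062, 282.16156005859375), (33.69910430908203, 9.716034889221191), 20.597328186035156) 0.08981736910606368 0.09217695049506447
15105 ((480.94268798828125, 213.71310424804688), (182.08853149414062, 120.72637176513672), 20.56482696533203) 0.05595786500591149 0.059999158385361295
```

View pics/w1.png

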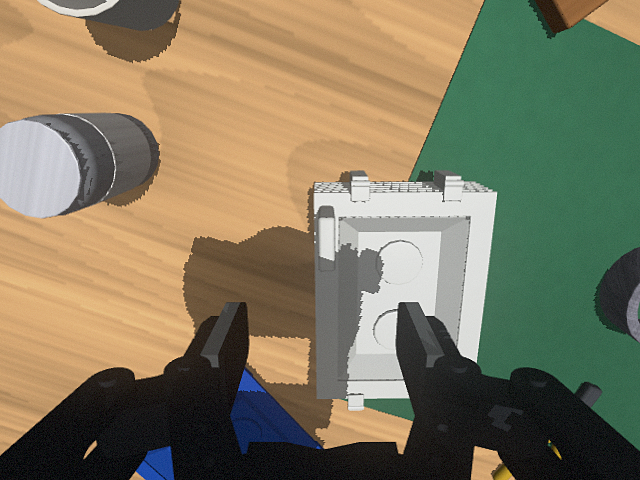

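Wrist picture: ear at px (326,237), between and ahead of the jaws. The fit gives (0.513, 0.284), yaw 20.6°. Descending and gripping.

Emit:
play_rows([
  {"grip": -0.3, "x": 0, "y": 0.0013, "z": 0.03, "rx": 0, "ry": 0, "rz": -0.008},
  {"grip": -0.3, "x": 0, "y": 0, "z": 0.03, "rx": 0, "ry": 0, "rz": 0},
  {"grip": -0.3, "x": 0, "y": 0, "z": 0.03, "rx": 0, "ry": 0, "rz": 0},
  {"grip": -0.3, "x": 0, "y": 0, "z": 0.018, "rx": 0, "ry": 0, "rz": 0},
  {"grip": -0.3, "x": 0, "y": 0, "z": 0.01, "rx": 0, "ry": 0, "rz": 0},
  {"grip": -0.3, "x": 0, "y": 0, "z": 0, "rx": 0, "ry": 0, "rz": 0},
])

```text
time_s: 7.48
position: [0.5129, 0.2812, 0.0764]
tool_rot: [[0.938, 0.348, -0.0], [0.348, -0.938, -0.0], [-0.0, 0.0, -1.0]]
ft_force: [0.1, -0.6, -0.3]
grip_width: 0.0554
```

```bash
python3 - <<'E'
from h import *
o=env.observe();print(o["position"],o["ft_force"])
im=optics.get_image("wrist");cv2.imwrite("pics/w2.png",im["color"])
s=optics.get_image("side");cv2.imwrite("pics/s2.png",cv2.resize(s["color"][200:380,180:400],None,fx=3,fy=3))
E
```

```text
[0.51287771 0.28124602 0.07641212] [ 0.06453197 -0.57455591 -0.31105992]
```

View pics/w2.png

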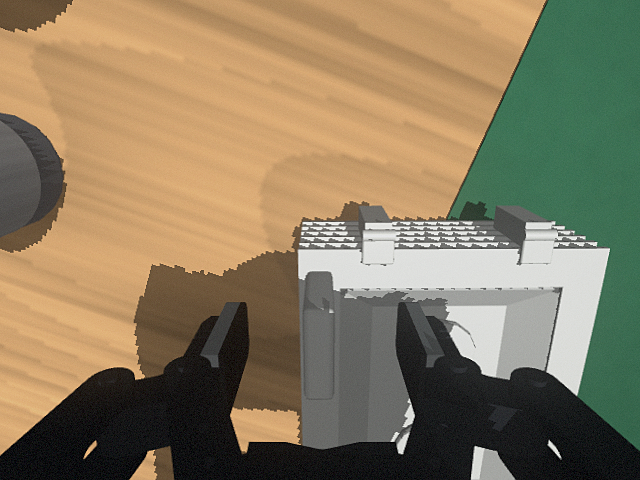

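View pics/s2.png

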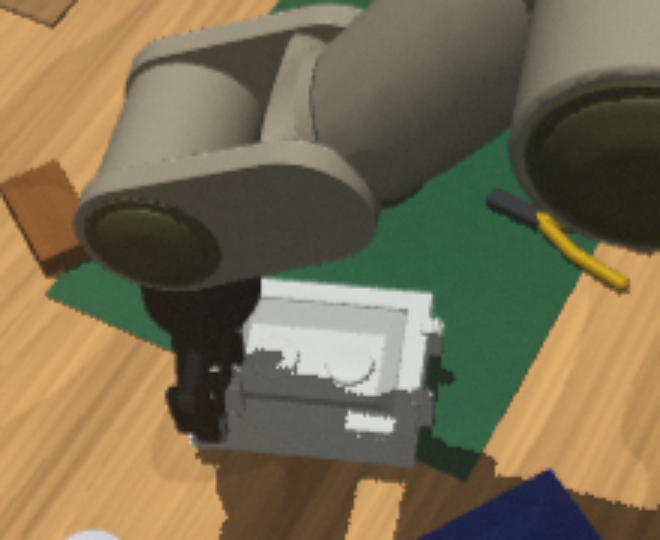

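Wrist picture: the ear (303–333, 270–400) sits mid-way between the pads (230 and 413). Closing.

Emit:
play_rows([
  {"grip": 1, "x": 0, "y": 0, "z": 0, "rx": 0, "ry": 0, "rz": 0},
  {"grip": 1, "x": 0, "y": 0, "z": 0, "rx": 0, "ry": 0, "rz": 0},
  {"grip": 1, "x": 0, "y": 0, "z": 0, "rx": 0, "ry": 0, "rz": 0},
  {"grip": 1, "x": 0, "y": 0, "z": 0, "rx": 0, "ry": 0, "rz": 0},
  {"grip": 1, "x": 0, "y": 0, "z": 0, "rx": 0, "ry": 0, "rz": 0},
  {"grip": 1, "x": 0, "y": 0, "z": 0, "rx": 0, "ry": 0, "rz": 0},
], squeeze=90)

```text
time_s: 8.32
position: [0.5128, 0.282, 0.0769]
tool_rot: [[0.937, 0.348, 0.001], [0.348, -0.937, 0.0], [0.001, 0.0, -1.0]]
ft_force: [-1.1, -1.3, 5.6]
grip_width: 0.0087
```

Emit:
play_rows([
  {"grip": 1, "x": -0.0003, "y": 0, "z": -0.0019, "rx": 0, "ry": 0.014, "rz": 0},
  {"grip": 1, "x": -0.0003, "y": 0, "z": -0.0019, "rx": 0, "ry": 0.014, "rz": 0},
  {"grip": 1, "x": -0.0003, "y": 0, "z": -0.0019, "rx": 0, "ry": 0.014, "rz": 0},
  {"grip": 1, "x": -0.0003, "y": 0, "z": -0.0019, "rx": 0, "ry": 0.014, "rz": 0},
  {"grip": 1, "x": -0.0003, "y": 0, "z": -0.0019, "rx": 0, "ry": 0.014, "rz": 0},
  {"grip": 1, "x": -0.0003, "y": 0, "z": -0.0019, "rx": 0, "ry": 0.014, "rz": 0},
])

```text
time_s: 9.07
position: [0.5103, 0.2811, 0.0878]
tool_rot: [[0.934, 0.348, 0.079], [0.347, -0.937, 0.029], [0.084, -0.0, -0.996]]
ft_force: [-0.2, -0.5, -0.6]
grip_width: 0.0085
```

Emit:
play_rows([
  {"grip": 1, "x": -0.0003, "y": 0, "z": -0.0019, "rx": 0, "ry": 0.014, "rz": 0},
  {"grip": 1, "x": -0.0003, "y": 0, "z": -0.0019, "rx": 0, "ry": 0.014, "rz": 0},
  {"grip": 1, "x": -0.0003, "y": 0, "z": -0.0019, "rx": 0, "ry": 0.014, "rz": 0},
  {"grip": 1, "x": 0, "y": 0, "z": 0, "rx": 0, "ry": 0, "rz": 0},
  {"grip": 1, "x": 0, "y": 0, "z": 0, "rx": 0, "ry": 0, "rz": 0},
])

```text
time_s: 9.7
position: [0.5093, 0.2806, 0.0932]
tool_rot: [[0.93, 0.348, 0.118], [0.346, -0.937, 0.044], [0.126, 0.0, -0.992]]
ft_force: [0.2, 0.8, -0.9]
grip_width: 0.0086
```

```bash
python3 - <<'E'
from h import *
o=env.observe();print(o["position"],o["ft_force"],o["wrist_torque"])
s=optics.get_image("side");cv2.imwrite("pics/s3.png",cv2.resize(s["color"][230:370,200:380],None,fx=4,fy=4))
W=cloud(s); t=optics.get_image("top"); Wt=cloud(t)
cv2.imwrite("pics/t3.png",cv2.resize(t["color"][180:290,190:300],None,fx=4,fy=4))
# heights in pile frame
c=np.array([.4793,.2156]);a=np.radians(20.55)
for nm,w in(("side",W),("top",Wt)):
    d=w[...,:2]-c; X=d[...,0]*np.cos(a)+d[...,1]*np.sin(a); Y=-d[...,0]*np.sin(a)+d[...,1]*np.cos(a)
    for xx in (-72,-40,0,40,72):
        r=[]
        for yy in (-52,0,52):
            if yy==0 and abs(xx)<65: continue
            m=(abs(X*1000-xx)<5)&(abs(Y*1000-yy)<5); r.append((yy,m.sum(),round(float(np.median(w[m][:,2])),4) if m.any() else None))
        print(nm,xx,r)
E
```

```text
[0.50925848 0.28064595 0.09322633] [ 0.1916704   0.80871499 -0.91316752] [ 0.01432605  0.00647987 -0.00325625]
side -72 [(-52, np.int64(19), 0.0559), (0, np.int64(32), 0.4173), (52, np.int64(38), 0.0581)]
side -40 [(-52, np.int64(14), 0.0611), (52, np.int64(40), 0.0597)]
side 0 [(-52, np.int64(19), 0.0655), (52, np.int64(76), 0.0683)]
side 40 [(-52, np.int64(0), None), (52, np.int64(59), 0.0695)]
side 72 [(-52, np.int64(0), None), (0, np.int64(0), None), (52, np.int64(29), 0.0469)]
top -72 [(-52, np.int64(20), 0.0577), (0, np.int64(108), 0.3899), (52, np.int64(52), 0.4436)]
top -40 [(-52, np.int64(18), 0.0631), (52, np.int64(19), 0.418)]
top 0 [(-52, np.int64(17), 0.0679), (52, np.int64(39), 0.3732)]
top 40 [(-52, np.int64(18), 0.0736), (52, np.int64(31), 0.3736)]
top 72 [(-52, np.int64(20), 0.0766), (0, np.int64(14), 0.0762), (52, np.int64(0), None)]
```

View pics/s3.png

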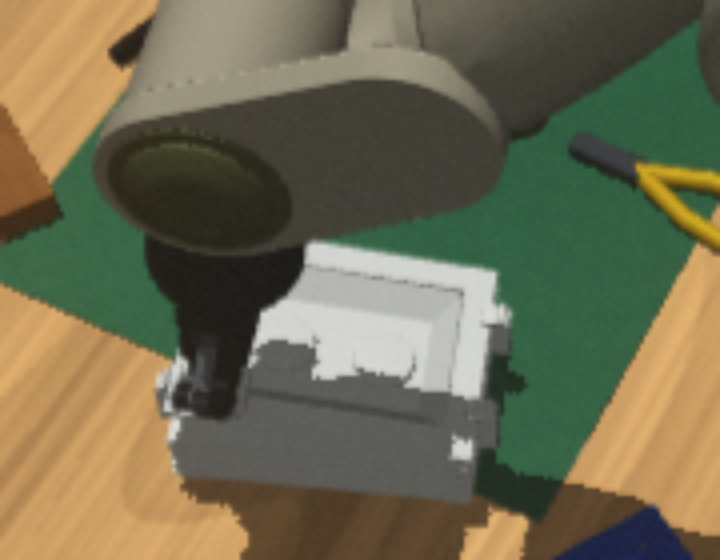

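View pics/t3.png

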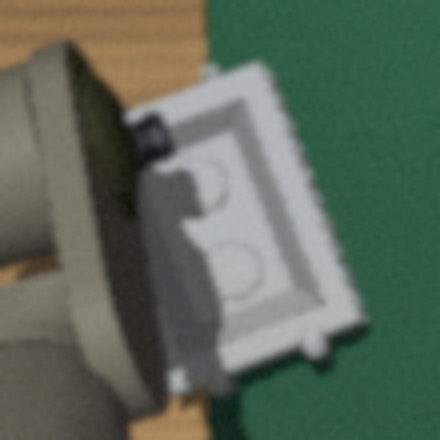

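The peel has worked: the ear end is about 20 mm up and the far corner (z≈0.057) is still seated. Next I tilt a little more, slide 8 mm toward the ear end out from under the rear tongues, and lift.

Emit:
play_rows([
  {"grip": 1, "x": -0.0003, "y": 0, "z": -0.0019, "rx": 0, "ry": 0.014, "rz": 0},
  {"grip": 1, "x": -0.0003, "y": 0, "z": -0.0019, "rx": 0, "ry": 0.014, "rz": 0},
  {"grip": 1, "x": -0.0003, "y": 0, "z": -0.0019, "rx": 0, "ry": 0.014, "rz": 0},
  {"grip": 1, "x": 0.002, "y": 0, "z": 0, "rx": 0, "ry": 0, "rz": 0},
  {"grip": 1, "x": 0.002, "y": 0, "z": 0, "rx": 0, "ry": 0, "rz": 0},
  {"grip": 1, "x": 0.002, "y": 0, "z": 0, "rx": 0, "ry": 0, "rz": 0},
  {"grip": 1, "x": 0.002, "y": 0, "z": 0, "rx": 0, "ry": 0, "rz": 0},
  {"grip": 1, "x": 0.001, "y": 0, "z": 0, "rx": 0, "ry": 0, "rz": 0},
  {"grip": 1, "x": 0, "y": 0, "z": 0, "rx": 0, "ry": 0, "rz": 0},
])

```text
time_s: 10.92
position: [0.516, 0.2832, 0.1003]
tool_rot: [[0.924, 0.348, 0.157], [0.343, -0.937, 0.058], [0.167, 0.0, -0.986]]
ft_force: [-0.8, 0.3, -0.3]
grip_width: 0.0082
```

Emit:
play_rows([
  {"grip": 1, "x": 0.0005, "y": 0, "z": -0.003, "rx": 0, "ry": 0, "rz": 0},
  {"grip": 1, "x": 0.0005, "y": 0, "z": -0.003, "rx": 0, "ry": 0, "rz": 0},
  {"grip": 1, "x": 0.0005, "y": 0, "z": -0.003, "rx": 0, "ry": 0, "rz": 0},
  {"grip": 1, "x": 0.0005, "y": 0, "z": -0.003, "rx": 0, "ry": 0, "rz": 0},
  {"grip": 1, "x": 0.0007, "y": 0, "z": -0.004, "rx": 0, "ry": 0, "rz": 0},
  {"grip": 1, "x": 0.0007, "y": 0, "z": -0.004, "rx": 0, "ry": 0, "rz": 0},
])

```text
time_s: 11.68
position: [0.5159, 0.2831, 0.1209]
tool_rot: [[0.924, 0.348, 0.157], [0.343, -0.937, 0.058], [0.167, -0.0, -0.986]]
ft_force: [-0.7, 0.5, -0.5]
grip_width: 0.0085
```

```bash
python3 - <<'E'
from h import *
o=env.observe();print(o["position"],o["ft_force"],o["wrist_torque"])
s=optics.get_image("side");cv2.imwrite("pics/s4.png",cv2.resize(s["color"][230:370,200:380],None,fx=4,fy=4))
E
```

```text
[0.51593214 0.28314319 0.12085217] [-0.687078    0.53204797 -0.53989294] [ 0.01460423  0.13204755 -0.04101192]
```

View pics/s4.png

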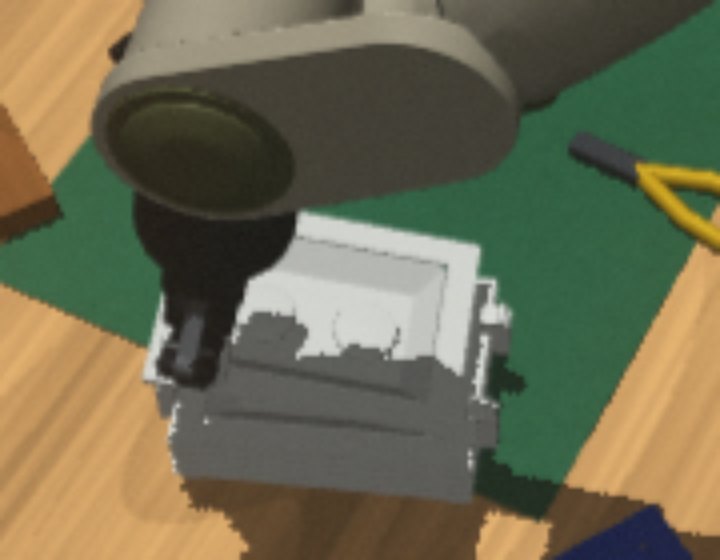

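Emit:
play_rows([
  {"grip": 1, "x": 0.0025, "y": 0, "z": -0.015, "rx": 0, "ry": 0, "rz": 0},
  {"grip": 1, "x": 0.0025, "y": 0, "z": -0.015, "rx": 0, "ry": 0, "rz": 0},
  {"grip": 1, "x": 0.0025, "y": 0, "z": -0.015, "rx": 0, "ry": 0, "rz": 0},
  {"grip": 1, "x": 0, "y": 0, "z": 0, "rx": 0, "ry": -0.042, "rz": 0},
  {"grip": 1, "x": 0, "y": 0, "z": 0, "rx": 0, "ry": -0.042, "rz": 0},
  {"grip": 1, "x": 0, "y": 0, "z": 0, "rx": 0, "ry": -0.042, "rz": 0},
  {"grip": 1, "x": 0, "y": 0, "z": 0, "rx": 0, "ry": -0.042, "rz": 0},
  {"grip": 1, "x": 0, "y": 0, "z": 0, "rx": 0, "ry": 0, "rz": 0},
])

```text
time_s: 12.72
position: [0.5163, 0.2832, 0.1668]
tool_rot: [[0.937, 0.348, 0.001], [0.348, -0.937, 0.0], [0.001, 0.0, -1.0]]
ft_force: [-0.9, -0.3, -0.6]
grip_width: 0.0085
```

Emit:
play_rows([
  {"grip": 1, "x": -0.003, "y": 0.012, "z": 0, "rx": 0, "ry": 0, "rz": 0},
  {"grip": 1, "x": -0.006, "y": 0.022, "z": 0, "rx": 0, "ry": 0, "rz": 0},
  {"grip": 1, "x": -0.0075, "y": 0.0285, "z": 0, "rx": 0, "ry": 0, "rz": 0},
  {"grip": 1, "x": -0.0075, "y": 0.0285, "z": 0, "rx": 0, "ry": 0, "rz": 0},
  {"grip": 1, "x": -0.0075, "y": 0.0285, "z": 0, "rx": 0, "ry": 0, "rz": 0},
  {"grip": 1, "x": -0.0075, "y": 0.0285, "z": 0, "rx": 0, "ry": 0, "rz": 0},
  {"grip": 1, "x": -0.0075, "y": 0.0285, "z": 0, "rx": 0, "ry": 0, "rz": 0},
  {"grip": 1, "x": -0.0075, "y": 0.0285, "z": 0, "rx": 0, "ry": 0, "rz": 0},
  {"grip": 1, "x": -0.0075, "y": 0.0285, "z": 0, "rx": 0, "ry": 0, "rz": 0},
  {"grip": 1, "x": -0.0075, "y": 0.0285, "z": 0, "rx": 0, "ry": 0, "rz": 0},
  {"grip": 1, "x": -0.0075, "y": 0.0285, "z": 0, "rx": 0, "ry": 0, "rz": 0},
  {"grip": 1, "x": -0.0075, "y": 0.0285, "z": 0, "rx": 0, "ry": 0, "rz": 0},
])

```text
time_s: 14.22
position: [0.5477, -0.0468, 0.1665]
tool_rot: [[0.938, 0.348, 0.001], [0.348, -0.938, -0.0], [0.0, 0.001, -1.0]]
ft_force: [-0.2, 0.0, -0.9]
grip_width: 0.0087
```

Emit:
play_rows([
  {"grip": 1, "x": -0.0075, "y": 0.0285, "z": 0, "rx": 0, "ry": 0, "rz": 0},
  {"grip": 1, "x": -0.0075, "y": 0.0285, "z": 0, "rx": 0, "ry": 0, "rz": 0},
  {"grip": 1, "x": -0.0075, "y": 0.0285, "z": 0, "rx": 0, "ry": 0, "rz": 0},
  {"grip": 1, "x": -0.005, "y": 0.02, "z": 0.005, "rx": 0, "ry": 0, "rz": 0},
  {"grip": 1, "x": -0.003, "y": 0.01, "z": 0.01, "rx": 0, "ry": 0, "rz": 0},
  {"grip": 1, "x": 0, "y": 0, "z": 0.005, "rx": 0, "ry": 0, "rz": 0},
  {"grip": 1, "x": 0, "y": 0, "z": 0, "rx": 0, "ry": 0, "rz": 0},
])

```text
time_s: 15.1
position: [0.5595, -0.1632, 0.1456]
tool_rot: [[0.937, 0.349, -0.001], [0.349, -0.937, 0.001], [-0.001, -0.001, -1.0]]
ft_force: [-0.1, -0.3, -1.2]
grip_width: 0.0086
```

```bash
python3 - <<'E'
from h import *
o=env.observe();print(o["position"],o["ft_force"],o["qvel"].round(2),o["grip_width"])
s=optics.get_image("side");cv2.imwrite("pics/s5.png",s["color"])
t=optics.get_image("top");cv2.imwrite("pics/t5.png",t["color"])
for n,im in(("top",t),("side",s)):
    W=cloud(im);hsv=cv2.cvtColor(im["color"],cv2.COLOR_BGR2HSV)
    m=(W[...,0]>.4)&(W[...,0]<.68)&(W[...,1]>-.36)&(W[...,1]<-.1)&(W[...,2]>.095)&(W[...,2]<.137)&(hsv[...,1]<40)&(hsv[...,2]>110)
    l,lab,st,_=cv2.connectedComponentsWithStats(m.astype(np.uint8)); k=1+np.argmax(st[1:,4]); p=W[lab==k]
    print(n,len(p),cv2.minAreaRect(p[:,:2].astype(np.float32)*1000),np.percentile(p[:,2],[5,50,95]))
    r=p[p[:,2]>.118]; c=np.linalg.lstsq(np.c_[r[:,:2],np.ones(len(r))],r[:,2],rcond=None)[0]; print(len(r),c)
E
```

```text
[ 0.55954161 -0.16318561  0.14556816] [-0.06595639 -0.34140196 -1.20478678] [ 0.24 -0.63 -0.84  0.04  0.3  -0.08] 0.00863496840981148
top 796 ((480.7210998535156, -280.805419921875), (60.42633819580078, 121.52265930175781), 62.28878402709961) [0.112386   0.12506854 0.12940783]
666 [-0.01840898 -0.02910689  0.12639781]
side 950 ((516.6807861328125, -228.6783905029297), (98.852294921875, 143.11367797851562), 31.875946044921875) [0.10704016 0.1139386  0.12468207]
301 [-0.00435379  0.00724596  0.12629285]
```

View pics/s5.png

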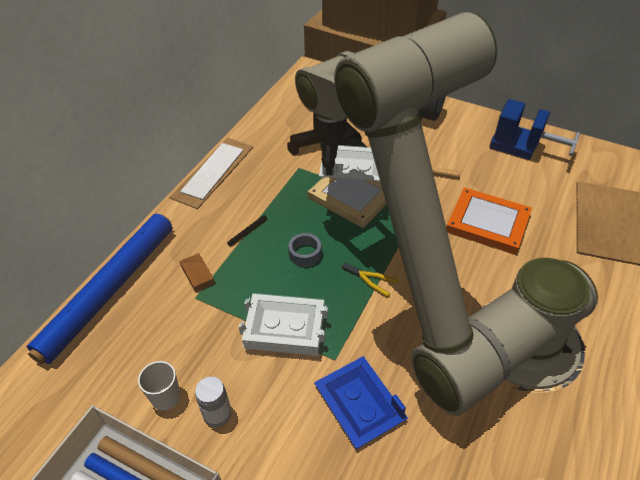

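View pics/t5.png

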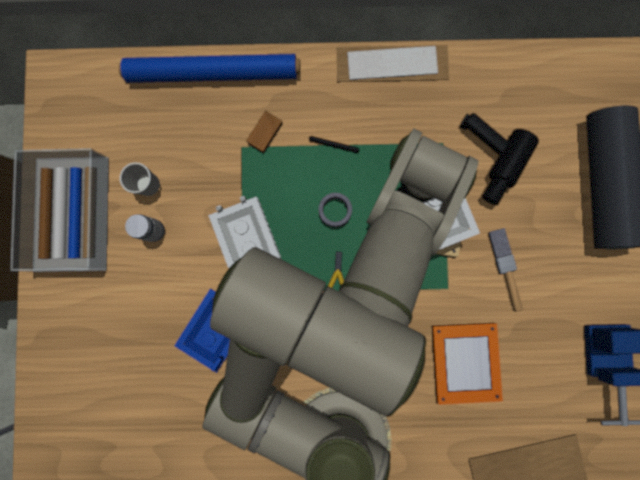

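```bash
python3 - <<'E'
from h import *
a=np.radians(20.4);R=np.array([[np.cos(a),-np.sin(a)],[np.sin(a),np.cos(a)]])
o=env.observe(); c=o["position"][:2]-R@np.array([.0548,.0515]); print("tray centre",c,"vs frame",(.527,-.232))
P=[np.r_[c+R@np.array(v),.1255] for v in ((.08,.06),(-.08,.06),(-.08,-.06),(.08,-.06))]
ims=[]
for n in("top","side"):
    im=optics.get_image(n); q=proj(im,P); print(n,q.round(0).tolist())
    g=im["color"].copy(); cv2.polylines(g,[q.round().astype(np.int32)],True,(0,0,255),1)
    m=q.mean(0).astype(int); ims.append(cv2.resize(g[m[1]-70:m[1]+70,m[0]-70:m[0]+70],(400,400),interpolation=2))
cv2.imwrite("pics/o5.png",np.hstack(ims))
# side cloud rim fit in expected frame; fixture distance
E
```

```text
tray centre [ 0.52649346 -0.23068219] vs frame (0.527, -0.232)
top [[402.0, 186.0], [429.0, 253.0], [480.0, 233.0], [452.0, 166.0]]
side [[318.0, 174.0], [383.0, 179.0], [385.0, 147.0], [323.0, 143.0]]
```

View pics/o5.png

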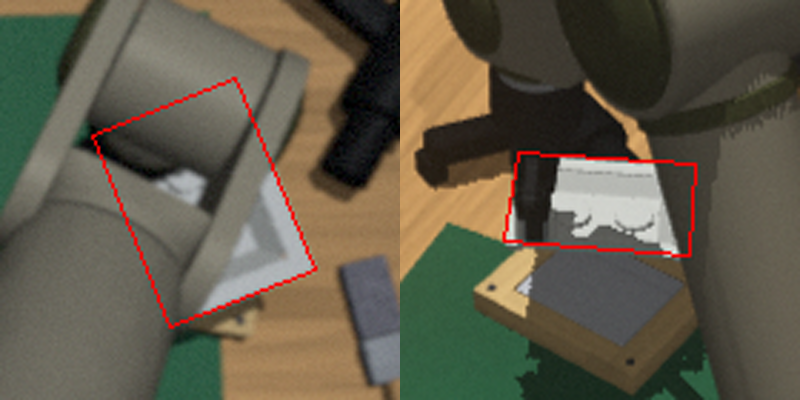

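The overlay of the predicted rim matches the tray in both views: level and centred. I'll let it settle, then hand in.

Emit:
play_rows([
  {"grip": 1, "x": 0, "y": 0, "z": 0, "rx": 0, "ry": 0, "rz": 0},
  {"grip": 1, "x": 0, "y": 0, "z": 0, "rx": 0, "ry": 0, "rz": 0},
  {"grip": 1, "x": 0, "y": 0, "z": 0, "rx": 0, "ry": 0, "rz": 0},
  {"grip": 1, "x": 0, "y": 0, "z": 0, "rx": 0, "ry": 0, "rz": 0},
])

```text
time_s: 15.8
position: [0.5598, -0.1641, 0.1462]
tool_rot: [[0.937, 0.348, 0.0], [0.348, -0.937, -0.0], [0.0, 0.0, -1.0]]
ft_force: [-0.7, 0.3, -1.4]
grip_width: 0.0086
```

```bash
python3 -c "
from rig import order
print(order.close_job())"
```

```text
the job is handed in; nothing more can be done
None
```

The job is handed in at 15.8 s, with the white tray held by its ear, level over the plywood fixture. No verdict was reported.

- **Plate:** I pressed it near its raised edge until it met the stop at 17 N, then a little further. The top camera's depth then showed a slope of about 0.005.
- **Peel:** I turned the tray up about its far rim. When I checked, the ear end was about 20 mm up and the far corner was still seated (z about 0.057 m). I then slid the tray about 8 mm out from under the rear tongues and lifted it clear.
- **Final hold:** By the gripper pose, the tray's centre is about 2 mm from the plate's centre, its rim is about 10 cm above the fixture, and the tool is vertical. The rim drawn from that pose matched the tray in the top and side pictures. The grip was stable at 8.6 mm wide, against a nominal 10 mm ear.

- **Camera disagreement:** The three cameras disagreed by up to about 4 mm on the ear's position, so I used an average.
- **Final depth fits:** With the arm hiding most of the tray, the last depth fits were only partial. The top one suggested a tilt of up to about 0.03 rad.
- **Second plate reading:** After pressing, the side camera gave a slope of about 0.011, with part of the plate hidden.
- **Bystanders:** I checked these only by eye; none looked moved in the last pictures.

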